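# Seat a spindle in the run-out cradle

## Task

Get the steel spindle ready for its run-out check: lift it out of the wooden stand and lower it level into the two open slots of the cradle, its plain end towards the end stop, pressing it gently but firmly down past the drag of the orange spring shoes until both journals are fully home on their brass rests. Then slide it endwise until its end face touches the brass stop button, make sure that neither end has lifted off its rest (press it home again if it has), and leave it there. The journals and rests are ground surfaces: never force the spindle against the cradle with more than about 40 N, 15 N is plenty. Leave the gauges and parts around the work where they are.

Things in the scene. Friction and masses are not known exactly. Their poses are not given: they have to be found in the camera images.
- spindle: Loose stepped steel spindle, 0.27-0.39 kg, 156 mm long. Origin on its axis at mid length; y runs along the axle to the plain left (datum) end, within 0.6 rad of the cradle's y. Middle body 34 mm diameter, 48 mm long (grasp here, across the axle); shoulders 20 mm diameter out to 46 mm from the middle; journals 12 mm diameter out to the ends. It may roll about its axle. Starts level, axis 56 mm above the table.
- journal_left (a point): Point on the spindle's axis in the middle of the left journal, 58 mm from mid length towards the left (+y, datum) end.
- journal_right (a point): Point on the spindle's axis in the middle of the right journal, 58 mm from mid length towards the right (-y) end, which carries a small dark key.
- datum_end (a point): Centre of the spindle's left end face, 78 mm from mid length.
- stand: Fixed wooden stand, base 80 x 130 x 12 mm, two vees (14 mm thick, 36 mm either side of its middle, tops about 62 mm above the table) under the spindle's 20 mm shoulders. Origin under the middle of the base, y along the axle. Between the vees it is open for fingers down to 12 mm above the table.
- cradle: Fixed run-out cradle, grey base 100 x 214 x 14 mm. Origin on the table midway between its two steel uprights; y along the axle towards the end stop, x across, z up. Uprights 14 mm thick at y = +58 and -58 mm, inner faces 102 mm apart (the spindle measures 92 mm over its shoulders), tops 94 mm above the table. Between them nothing stands higher than 44 mm.
- slot_left (a point): Middle of the left (+y) slot, 70 mm above the table. Each slot is 14 mm wide (x from -7 to +7 mm) with a flared mouth: half width 15 mm at 93 mm above the table, 7 mm at 82 mm. Its floor is a flat brass rest; one bar carries both rests level, at the last job's setting: the axis of the fully seated spindle lies 64 to 76 mm above the table, to be felt as a solid stop.
- slot_right (a point): Middle of the right (-y) slot, 70 mm above the table. In each slot an orange spring shoe on the +x side (60 to 81 mm above the table) stands 3 mm into the slot, yields at about 3 N, presses the journal to the -x wall (axis then at x = -1 mm) and brakes it with 5 to 10 N in all, down or endwise: the spindle stays where it is left and must be pressed down; one end can stay lifted.
- stop_face (a point): Centre of the face of the brass stop button (18 mm diameter), 82 mm from the cradle's middle towards +y, 70 mm above the table. Its axes are the cradle's; it faces -y, to the spindle's left end. A spindle lowered midway between the uprights has 4 mm to slide.
- ring_gauge: Loose bystander: steel ring gauge, 64 mm in diameter, 20 mm high.
- plug_gauge: Loose bystander: plug gauge lying down, 112 mm long.
- tape_1: Loose bystander: roll of tape, 92 mm in diameter, 48 mm high.
- turned_part_1: Loose bystander: turned aluminium bush, 48 mm in diameter, 28 mm high.
There are look-alikes about, which are no part of the job. What is shaped like the cradle but turquoise is not meant.

How it is judged:
On the way, in this order (a step that is already met when the one before it is completed fails the run):
1. the spindle is lifted clear of its stand (height (world z) of each of journal_left, journal_right above 0.1 m), for 0.1 s.
2. both journals are home on their rests in the slots (contact force between spindle and rest_left above 0.2 N and contact force between spindle and rest_right above 0.2 N and horizontal distance between journal_left and slot_left below 0.008 m and horizontal distance between journal_right and slot_right below 0.008 m), for 0.2 s.
At the end, for the whole second after the job is handed in: The spindle lies in both slots of the cradle with each journal bearing on its own brass rest (contact on both), its left end face within 1.5 mm of the stop button, at rest (all of step 2 and y of datum_end in the frame of stop_face above -0.0015 m and horizontal distance between datum_end and stop_face below 0.003 m and linear speed of spindle below 0.01 m/s); the robot touches nothing.
It fails at once if the spindle was forced against the cradle or its rests (over 40 N) (contact force between spindle and cradle above 40 N or contact force between spindle and rest_bar above 40 N).
It fails at once if the robot struck the cradle (over 40 N) (contact force between the arm and cradle above 40 N).
It fails at once if a gauge or part beside the work was disturbed (moved over 20 mm) (distance of any of ring_gauge, plug_gauge, tape_1, turned_part_1 from where it was at the start of the episode above 0.02 m).
It also fails if it takes over 61 s, if anything falls off the work surface, if the arm or the gripper's body presses on something with over 40 N, if the wrist force passes 120 N, or if a joint passes its speed limit or range.

## Robot

A 7-joint arm with a two-finger parallel gripper is mounted at the origin on a cart in front of the work surface, level with it; the furniture and walls round the work are solid. World frame = base frame: x ahead of the robot, y to its left, z up, the work surface at z = 0. Lengths are in m, angles in rad, forces in N, time in s.
With the tool pointing down it reaches from about 0.4 to 0.75 m from the base axis. Payload 19.5 kg.
Tool frame: the origin (TCP) lies between the finger pads; the fingertips stand 14 mm ahead of it and the grasp point (between the pads) lies 5 mm behind it (ctrl.tip_reach is the distance from the TCP to the fingertips, in m); x points along the fingers, y is the direction in which the jaws open and shut, and the axes are right-handed (so a half turn about x gives the same grasp; the last joint's range is limited). The gripper opens to 85 mm and grips with 20 to 120 N. Pads are 22 mm wide; open, the fingers measure 114 mm over their backs; the gripper's body (76 mm by 85 mm) begins 54 mm behind the grasp point. The pads swing forward as they close: fully open they stand 13 mm farther back than shut.
Start: joints at [1.123, 0.707, -0.028, 1.485, 0.022, 0.951, -0.075], TCP at [0.227, -0.528, 0.245] pointing down, gripper open.
Joint ranges: [-2.71, 2.71], [-0.32, 2.16], [-1.57, 1.52], [0, 2.45], [-1.46, 4.6], [0, 2.02], [-2.83, 2.83]. Speed limits (rad/s): [1.89, 1.89, 2.57, 2.57, 3.01, 3.01, 3.01].

## Interface

Orientations are given as a unit quaternion [x, y, z, w].
In Python, from plant import ctrl gives the robot as it stands.
- The arm moves only by the tool apply_moves, never from a script. Its argument "deltas" is a list of rows, each a list of 6 numbers: the shift along the world's x, y, z in mm, then the turn, a rotation vector about the world's x, y, z in degrees. In form: [[x, y, z, ax, ay, az], ...]. A call has 1 to 20 rows; each row is the pose to reach, as a shift and turn from the pose measured when the call began; what a row does not reach only later rows make up. A row lasts 1/12 s, in which the tool goes at most 41.7 mm and 7.16 degrees, less where a joint would pass 70% of its speed; a pose out of reach is approached as far as the arm can. A call with a gripper value outside its range is refused whole. "claw" is the closure, from -1 (fully open) to 1 (shut), so that 0 is half open, set as the call begins (left out, the last holds). The fingers move at their own pace and stop on an object; "force" is the grip in N (left out, the last holds). Time passes only in rows, so rows that repeat a pose let the fingers close. It gives the time, the measured TCP pose, the force and the opening at its end, in the units of the state.
- ctrl.state(): the state, without advancing time (a new reading comes with each control period).
- ctrl.grab_frame(name): name is "scene" or "side" or "wrist"; returns the picture (384x512x3 uint8, blue, green, red); there is no depth.
- ctrl.get_calibration(name): a dict with "intrinsics" (3x3 intrinsics, pixels), "world_from_camera" (4x4, takes a point from camera to world coordinates); the wrist camera has in their place "tool_from_camera" (4x4, takes a point from camera to tool coordinates, whose origin is the TCP and whose axes are the tool frame's). Camera axes: x right, y down, z forward; pixel columns grow to the right and rows downward; lengths in m; the calibration is good to about 2 mm. A picture is of the moment at which its call begins: read the wrist's pose just before it. get_calibration takes no time and is no camera call.
- ctrl.job_done(): hands the job in, once; it reports no verdict.
The state is a dict: "clock": time; "qpos": joint angles; "joint_velocities": joint speeds; "tau": joint torques, N m; "position": TCP position; "orientation": TCP orientation; "ft_force": force on the tool from outside, world axes, zero at the start; "wrist_torque": the same for the moment, N m; "width": finger opening in m.
Only numpy, scipy, OpenCV 4.12 (cv2) and the standard library are available. Lean on these libraries where they do the work, as an engineer would, in place of code of your own. Each camera call takes 0.05 s, during which the arm holds its last target.

## Working session

There is one attempt and no reset: what is moved stays moved. The work goes in short steps, Python scripts to look and compute and a tool call to move; the robot and the scene stay as the last step left them, time stands still between calls to the robot, and variables do not carry over. Pictures are saved under pics/ and viewed, and the job is handed in when it is done.

Besides the shell and the picture viewer there is one more tool, called after ">>>" by a JSON object that holds its "method" and its "body". apply_moves: Moves the arm, as the interface text tells. Its arguments: {"type":"object","properties":{"deltas":{"type":"array","items":{"type":"array","items":{"type":"number"}}},"claw":{"type":"number"},"force":{"type":"number"}},"required":["deltas"]}

```bash
mkdir -p pics; ls; cat > h.py <<'E'
import numpy as np,cv2
from plant import ctrl
from scipy.spatial.transform import Rotation as R
def cam(name,st=None):
    c=ctrl.get_calibration(name);K=np.array(c["intrinsics"])
    if name=="wrist":
        T=np.eye(4);T[:3,:3]=R.from_quat(st["orientation"]).as_matrix();T[:3,3]=st["position"]
        return K,T@np.array(c["tool_from_camera"])
    return K,np.array(c["world_from_camera"])
def ray(K,T,uv,z):
    d=T[:3,:3]@np.linalg.inv(K)@np.array([uv[0],uv[1],1.]);o=T[:3,3]
    return o+d*(z-o[2])/d[2]
def proj(K,T,P):
    P=np.atleast_2d(P);q=(P-T[:3,3])@T[:3,:3];q=q@K.T
    return q[:,:2]/q[:,2:]
E
python3 - <<'E'
from h import *
s=ctrl.state();print(s)
for n in("scene","side","wrist"):
    cv2.imwrite(f"pics/{n}0.png",ctrl.grab_frame(n));K,T=cam(n,s);print(n,K.round(1).tolist(),T.round(3).tolist())
E
```

```text
pics
{'clock': 0.0, 'qpos': array([ 1.12330335,  0.70709871, -0.02761336,  1.48497468,  0.02196988,
        0.95090223, -0.07550796]), 'joint_velocities': array([-1.75112325e-03, -9.56981337e-05, -6.62034237e-04, -1.18049123e-03,
       -2.44791032e-04, -1.35834314e-03,  5.06479023e-04]), 'tau': array([ 5.12138240e-05, -8.83209157e+01,  1.23415790e+00, -2.36171722e+01,
        1.67746190e-02,  6.38512822e-03, -2.08243323e-04]), 'position': array([ 0.2268899 , -0.52808131,  0.24483567]), 'orientation': array([-0.69252252, -0.14285094,  0.69268518, -0.14210351]), 'ft_force': array([ 0.8630517 , -0.62434653, -0.94242078]), 'wrist_torque': array([ 0.03310237, -0.01605074,  0.01743036]), 'width': 0.08557308623703225}
scene [[359.2, 0.0, 258.8], [0.0, 359.2, 198.9], [0.0, 0.0, 1.0]] [[0.828, -0.391, 0.401, 0.234], [-0.561, -0.574, 0.597, -0.5], [-0.004, -0.72, -0.694, 0.749], [0.0, 0.0, 0.0, 1.0]]
side [[384.0, 0.0, 255.9], [0.0, 384.0, 184.4], [0.0, 0.0, 1.0]] [[-0.982, -0.076, 0.174, 0.402], [-0.19, 0.387, -0.902, 1.207], [0.001, -0.919, -0.395, 0.571], [0.0, 0.0, 0.0, 1.0]]
wrist [[289.2, 0.0, 258.1], [0.0, 289.2, 188.1], [0.0, 0.0, 1.0]] [[0.396, -0.873, -0.284, 0.299], [-0.918, -0.377, -0.121, -0.497], [-0.002, 0.309, -0.951, 0.376], [0.0, 0.0, 0.0, 1.0]]
```

```bash
python3 -c "
import cv2
for n in('scene','side'):
    i=cv2.imread(f'pics/{n}0.png');cv2.imwrite(f'pics/{n}0b.png',cv2.resize(i,(800,600),interpolation=cv2.INTER_CUBIC))"
```

```text
(no output)
```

View pics/scene0b.png

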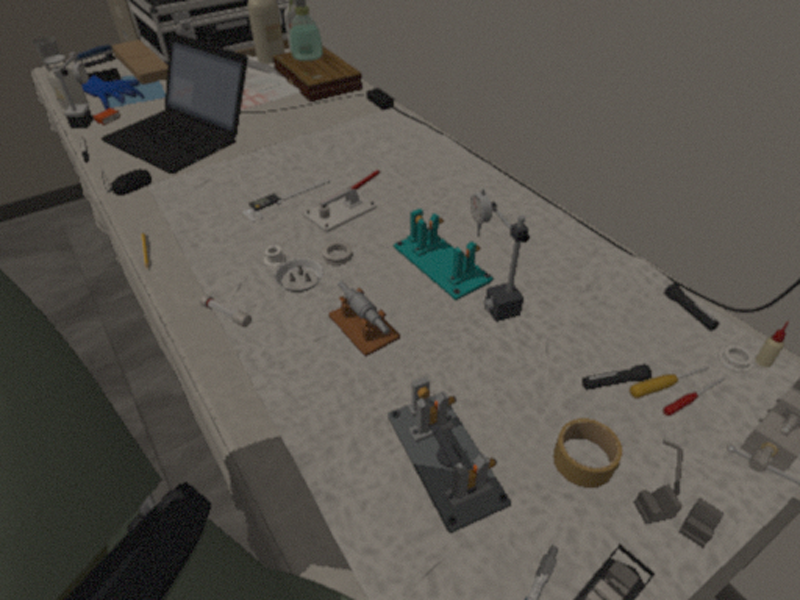

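View pics/side0b.png

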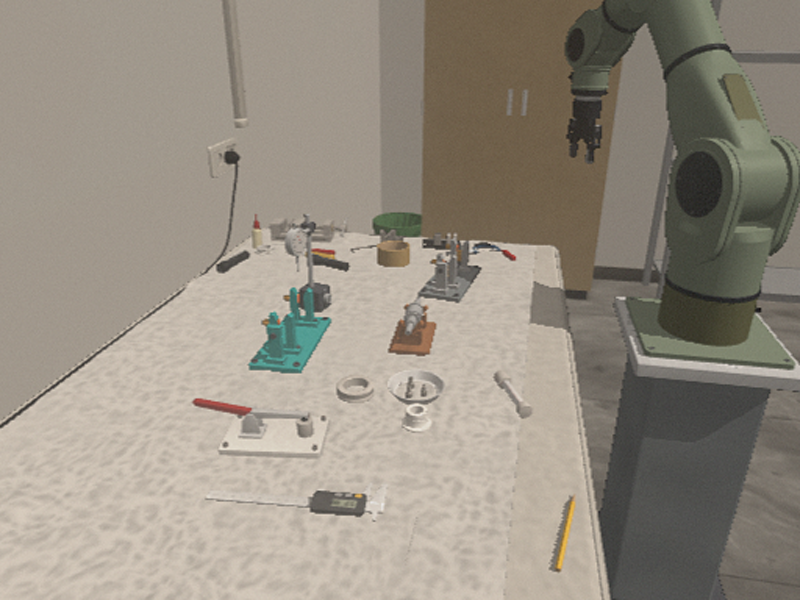

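View pics/wrist0.png

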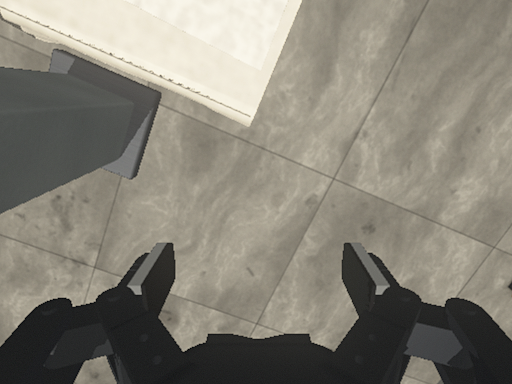

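```bash
python3 - <<'E'
from h import *
i=cv2.imread('pics/scene0.png')
c=i[170:350,200:340];cv2.imwrite('pics/sc.png',cv2.resize(c,None,fx=4,fy=3.3,interpolation=cv2.INTER_CUBIC)[:600])
K,T=cam("scene")
s=.64
for n,p,z in[("cradle c TL",(393,410),.0),("TR",(433,385),0),("BL",(455,527),.0),("BR",(510,502),.0),("sp1",(345,290),.056),("sp2",(388,328),.056),("stand l",(330,318),0),("stand b",(368,353),0),("stand r",(399,333),0)]:
    print(n,ray(K,T,(p[0]*s,p[1]*s),z).round(3))
i=cv2.imread('pics/side0.png')
c=i[140:240,230:320];cv2.imwrite('pics/si.png',cv2.resize(c,None,fx=6,fy=6,interpolation=cv2.INTER_CUBIC))
E
```

```text
cradle c TL [ 0.522 -0.038  0.   ]
TR [ 0.606 -0.033  0.   ]
BL [ 0.485 -0.249  0.   ]
BR [ 0.572 -0.264  0.   ]
sp1 [0.575 0.204 0.056]
sp2 [0.587 0.077 0.056]
stand l [0.539 0.207 0.   ]
stand b [0.553 0.091 0.   ]
stand r [0.626 0.101 0.   ]
```

View pics/sc.png

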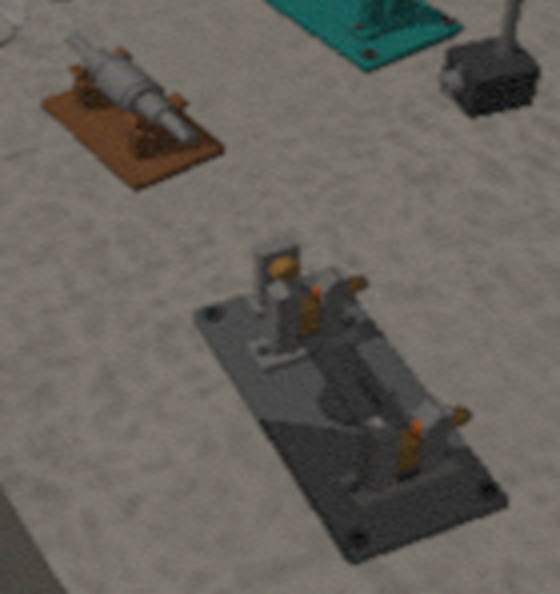

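View pics/si.png

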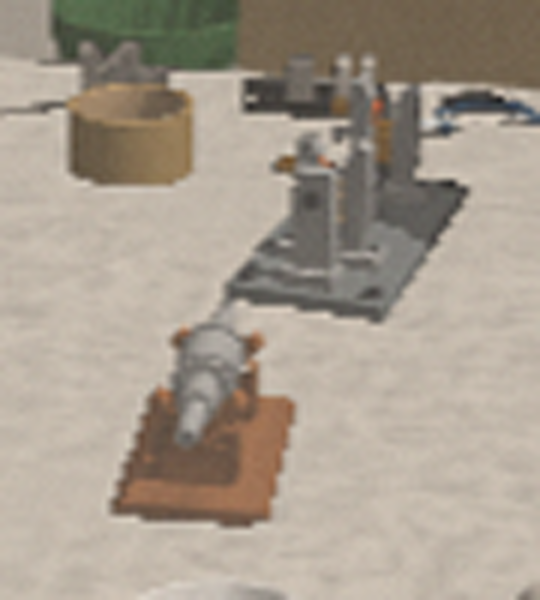

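```bash
python3 - <<'E'
from h import *
s=ctrl.state();M=R.from_quat(s["orientation"]).as_matrix();print(M.round(3))
# turn wanted for target yaw of cradle/spindle: tool x down, tool y along direction d
for nm,ang in(("cradle",-9),("spindle",5.5)):
  for sg in(1,-1):
    a=np.radians(ang);y=sg*np.array([np.cos(a),np.sin(a),0]);x=np.array([0,0,-1.]);z=np.cross(x,y)
    Rd=np.stack([x,y,z],1);print(nm,sg,np.degrees(R.from_matrix(Rd@M.T).as_rotvec()).round(2))
E
```

```text
[[-0.     0.395 -0.919]
 [ 0.001 -0.919 -0.395]
 [-1.    -0.001  0.   ]]
cradle 1 [-3.000e-02 -4.000e-02  5.775e+01]
cradle -1 [-5.0000e-02  3.0000e-02 -1.2225e+02]
spindle 1 [-2.000e-02 -5.000e-02  7.225e+01]
spindle -1 [-5.0000e-02  3.0000e-02 -1.0775e+02]
```

>>> {"method": "apply_moves", "body": {"deltas": [[32,38,0,0,0,5],[64,76,0,0,0,10],[97,113,0,0,0,15],[129,151,0,0,0,21],[161,189,0,0,0,27],[194,227,0,0,0,33],[226,265,0,0,0,39],[258,302,0,0,0,45],[291,340,0,0,0,52],[323,378,5,0,0,58],[323,378,5,0,0,58],[323,378,5,0,0,58],[323,378,5,0,0,58]]}}

```text
clock: 1.23
position: [0.5536, -0.1428, 0.2498]
orientation: [0.536, 0.463, -0.534, 0.462]
ft_force: [0.2, 2.2, -0.2]
width: 0.0854
```

```bash
cat > shot.py <<'E'
import sys,pickle
from h import *
s=ctrl.state();n=sys.argv[1];i=ctrl.grab_frame("wrist");pickle.dump((s,i),open(n+".pkl","wb"))
cv2.imwrite(f"pics/{n}.png",cv2.resize(i,(800,600),interpolation=cv2.INTER_CUBIC));print(s["clock"],s["position"].round(4),abs(s["joint_velocities"]).max().round(3),s["qpos"].round(2),s["ft_force"].round(2))
E
python3 shot.py w1
```

```text
1.2333 [ 0.5536 -0.1428  0.2498] 0.102 [ 0.33  0.7  -0.26  1.49  0.2   0.98 -0.13] [ 0.24  2.21 -0.23]
```

View pics/w1.png

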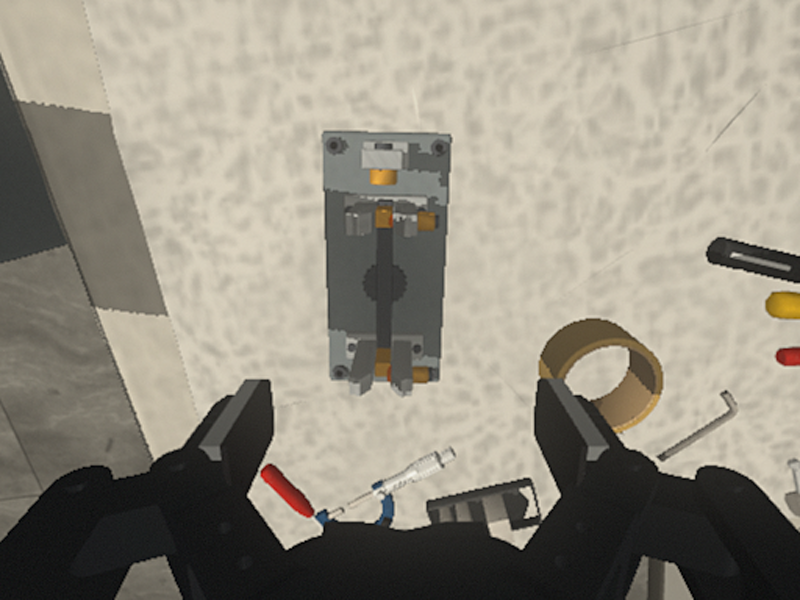

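```bash
python3 - <<'E'
import pickle,cv2
s,i=pickle.load(open('w1.pkl','rb'))
cv2.imwrite('pics/w1c.png',cv2.resize(i[75:262,190:310],None,fx=5,fy=3.2,interpolation=cv2.INTER_CUBIC)[:600])
E
```

```text
(no output)
```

View pics/w1c.png

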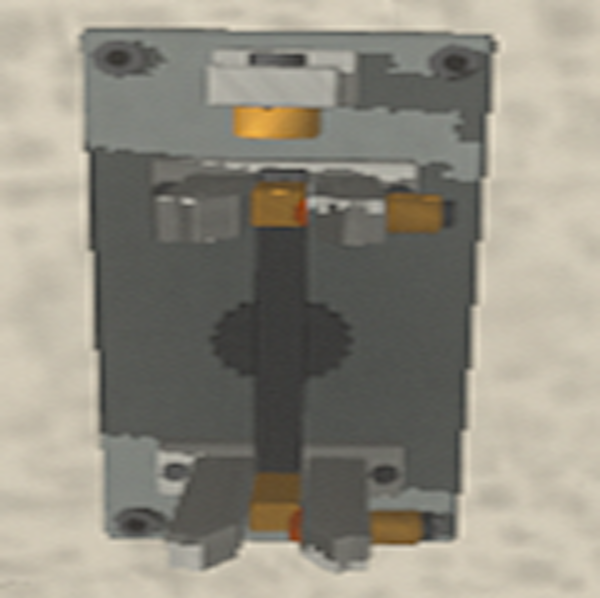

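```bash
cat > fitc.py <<'E'
from h import *
import pickle
from scipy.optimize import least_squares
s,i=pickle.load(open('w1.pkl','rb'));K,T=cam("wrist",s)
px=np.array([(84,32),(490,37),(108,538),(456,540)])/[5,3.2]+[190,75]
L=np.array([(-50,107,14),(50,107,14),(-50,-107,14),(50,-107,14)])/1e3
def W(p,L):
    c,n=np.cos(p[2]),np.sin(p[2]);return L@np.array([[c,-n,0],[n,c,0],[0,0,1]]).T+[p[0],p[1],0]
r=least_squares(lambda p:(proj(K,T,W(p,L))-px).ravel(),[.55,-.145,-.15]);p=r.x
print(p.round(4),np.degrees(p[2]),r.fun.round(2))
F=4;im=cv2.resize(i[75:262,170:330],None,fx=F,fy=F,interpolation=cv2.INTER_CUBIC)
def dr(P,col=(0,0,255)):
    q=((proj(K,T,W(p,np.array(P)/1e3))-[170,75])*F).round().astype(int);cv2.polylines(im,[q.reshape(-1,1,2)],True,col,1)
for y in(51,65,-51,-65):
    dr([(-15,y,93),(-7,y,82),(-7,y,64),(7,y,64),(7,y,82),(15,y,93)])
dr([(x,107*g,14) for x,g in((-50,1),(50,1),(50,-1),(-50,-1))],(0,255,0))
t=np.linspace(0,6.28,16);dr(np.c_[9*np.cos(t),82+0*t,70+9*np.sin(t)],(255,0,255))
cv2.imwrite('pics/fitc.png',im[:600])
np.save('cradle.npy',p)
E
python3 fitc.py
```

```text
[ 0.5364 -0.1569 -0.1605] -9.196542737665686 [-1.25 -0.85  1.2  -0.86 -0.37  1.05  0.42  1.54]
```

View pics/fitc.png

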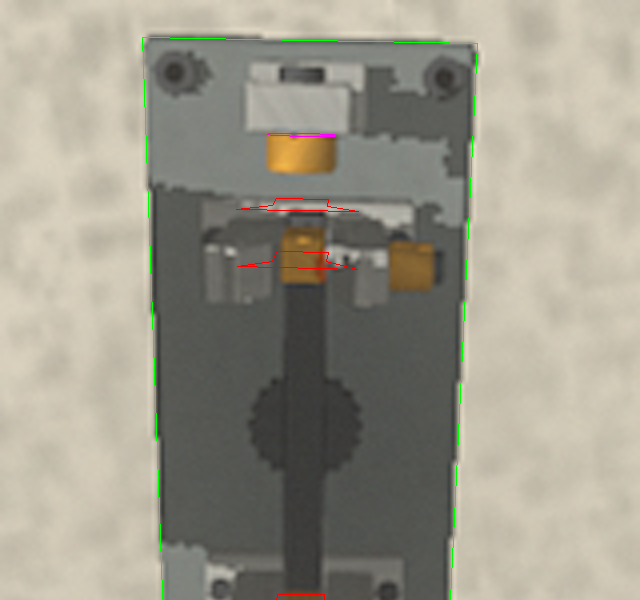

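```bash
cat > fitc2.py <<'E'
exec(open('fitc.py').read().split("F=4")[0])
import sys
b=float(sys.argv[1])/1e3
p=np.array([*W(p,np.array([[0,-b,0]]))[0][:2],p[2]])
print('origin',p.round(4),'nadir px',proj(K,T,[*T[:2,3],0]))
F=4.3
y0=int(sys.argv[2]);im=cv2.resize(i[y0:y0+135,170:330],None,fx=F,fy=F,interpolation=cv2.INTER_CUBIC)
def dr(P,col=(0,0,255),cl=True):
    q=((proj(K,T,W(p,np.array(P,float)/1e3))-[170,y0]+.5)*F).round().astype(int);cv2.polylines(im,[q.reshape(-1,1,2)],cl,col,1)
for sy in(1,-1):
  for y in(51*sy,65*sy):
    dr([(-15,y,94),(-7,y,82),(-7,y,64),(7,y,64),(7,y,82),(15,y,94)],(0,0,255) if abs(y)==51 else (255,0,0))
  dr([(-26,51*sy,94),(26,51*sy,94),(26,65*sy,94),(-26,65*sy,94)],(255,255,0))
t=np.linspace(0,6.28,16);dr(np.c_[9*np.cos(t),82+0*t,70+9*np.sin(t)],(255,0,255))
np.save('cradle.npy',p);cv2.imwrite(f'pics/fitc2_{y0}.png',im)
E
python3 fitc2.py 10 75; python3 fitc2.py 10 175
```

```text
[ 0.5364 -0.1569 -0.1605] -9.196542737665686 [-1.25 -0.85  1.2  -0.86 -0.37  1.05  0.42  1.54]
origin [ 0.5348 -0.1667 -0.1605] nadir px [[258.08860051  95.63533153]]
[ 0.5364 -0.1569 -0.1605] -9.196542737665686 [-1.25 -0.85  1.2  -0.86 -0.37  1.05  0.42  1.54]
origin [ 0.5348 -0.1667 -0.1605] nadir px [[258.08860051  95.63533153]]
```

View pics/fitc2_75.png

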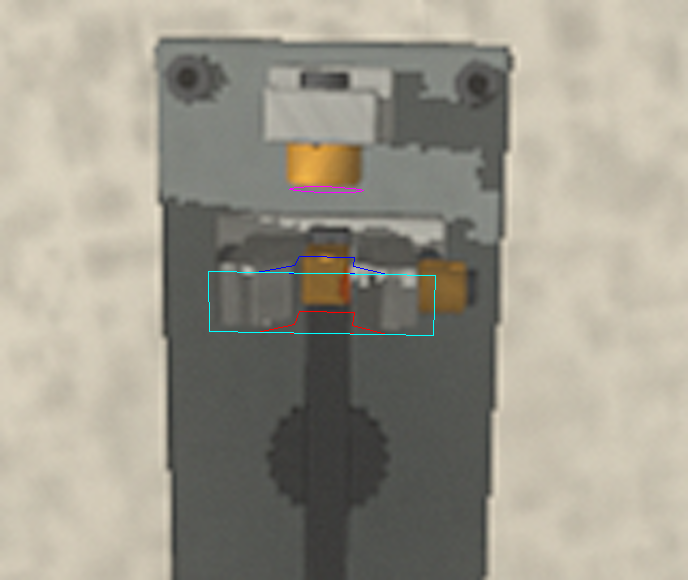

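View pics/fitc2_175.png

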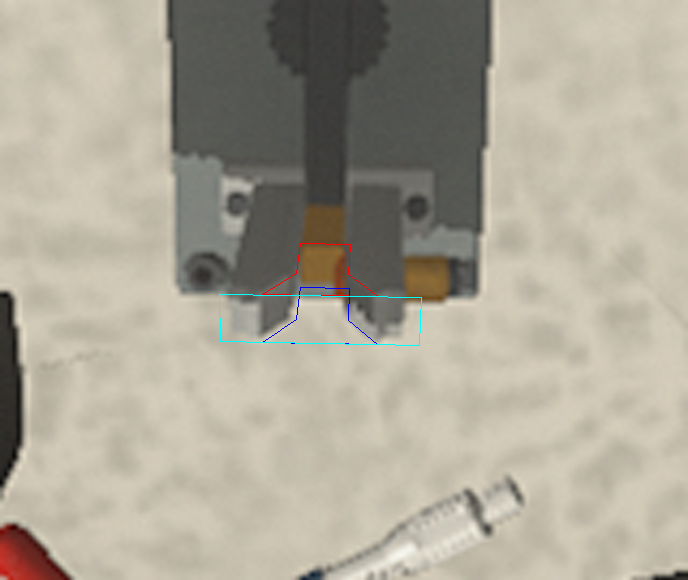

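>>> {"method": "apply_moves", "body": {"deltas": [[4,35,0,0,0,2],[8,70,0,0,0,4],[12,105,0,0,0,6],[16,140,0,0,0,8],[20,175,0,0,0,10],[24,210,0,0,0,12],[26,245,0,0,0,14],[26,245,0,0,0,14],[26,245,0,0,0,14]]}}

```text
clock: 2.03
position: [0.5773, 0.0997, 0.2492]
orientation: [0.475, 0.525, -0.475, 0.523]
ft_force: [0.3, -0.6, 0.4]
width: 0.0851
```

```bash
python3 shot.py w2
```

```text
2.0333 [0.5773 0.0997 0.2492] 0.051 [-0.08  0.73 -0.3   1.43  0.23  1.02 -0.33] [ 0.31 -0.57  0.41]
```

View pics/w2.png

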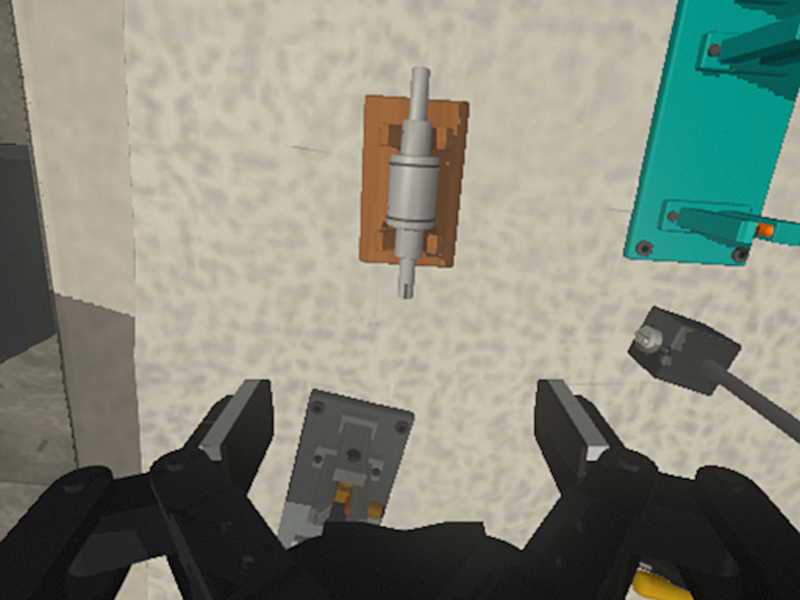

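```bash
cat > fits.py <<'E'
from h import *
import pickle
from scipy.optimize import least_squares
s,i=pickle.load(open('w2.pkl','rb'));K,T=cam("wrist",s)
g=.64
ends=np.array([(421,68),(405.5,297)])*g
a,b=[ray(K,T,e,.056) for e in ends]; print(a,b,np.linalg.norm(a-b),(a+b)/2,np.degrees(np.arctan2(-(a-b)[0],(a-b)[1])))
bm=ray(K,T,np.array((413.5,190))*g,.056);print('body mid',bm)
print('ind base',ray(K,T,np.array((685,350))*g,.03),ray(K,T,np.array((628,350))*g,0.04))
p=np.r_[((a+b)/2)[:2],np.arctan2(-(a-b)[0],(a-b)[1])]
import sys
if len(sys.argv)>1:p=np.array([float(v) for v in sys.argv[1:4]])
def cyl(r,y,n=40):
    t=np.linspace(0,2*np.pi,n);L=np.c_[r*np.cos(t),0*t+y,.056+r*np.sin(t)]
    c,n=np.cos(p[2]),np.sin(p[2]);return L@np.array([[c,-n,0],[n,c,0],[0,0,1]]).T+[p[0],p[1],0]
F=3.9;x0,y0=215,38;im=cv2.resize(i[y0:y0+154,x0:x0+100],None,fx=F,fy=F,interpolation=cv2.INTER_CUBIC)
im0=im.copy()
for r,y in((.006,.078),(.006,.046),(.01,.046),(.01,.024),(.017,.024),(.017,-.024),(.01,-.024),(.01,-.046),(.006,-.046),(.006,-.078)):
    q=((proj(K,T,cyl(r,y))-[x0,y0]+.5)*F).round().astype(int);cv2.polylines(im,[q.reshape(-1,1,2)],True,(0,0,255),1)
cv2.imwrite('pics/fits.png',np.hstack([im0,im]))
print(p,np.degrees(p[2]))
E
python3 fits.py
```

```text
[0.57511827 0.22856727 0.056     ] [0.58109423 0.07184697 0.056     ] 0.15683419275868174 [0.57810625 0.15020712 0.056     ] 2.183707327031279
body mid [0.57860479 0.15105693 0.056     ]
ind base [0.82239635 0.04025735 0.03      ] [0.76855145 0.03944169 0.04      ]
[0.57810625 0.15020712 0.03811288] 2.183707327031279
```

View pics/fits.png

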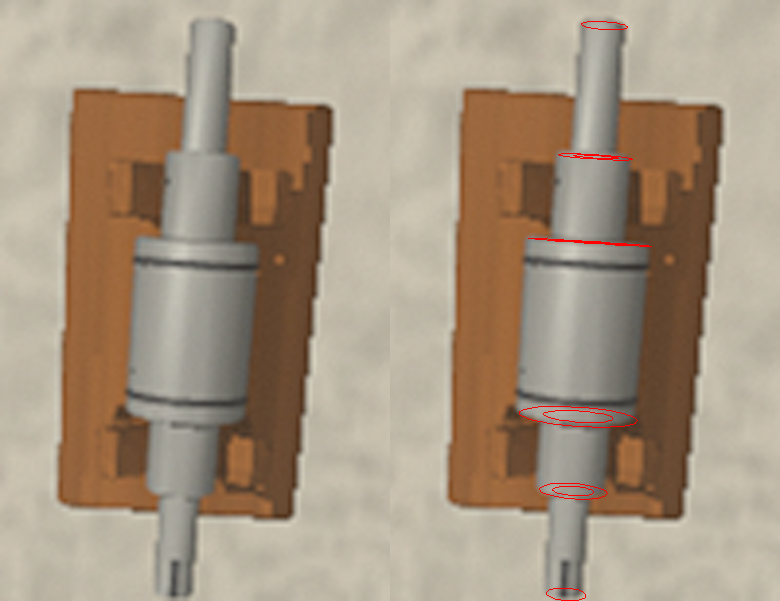

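>>> {"method": "apply_moves", "body": {"deltas": [[1,25,-20,0,0,0],[1,40,-45,0,0,0],[1,51,-75,0,0,0],[1,51,-100,0,0,0],[1,51,-100,0,0,0],[1,51,-100,0,0,0],[1,51,-100,0,0,0],[1,51,-100,0,0,0]]}}

```text
clock: 2.75
position: [0.5793, 0.1483, 0.1511]
orientation: [0.476, 0.523, -0.475, 0.523]
ft_force: [0.3, 1.1, 0.7]
width: 0.0854
```

```bash
cat > need.py <<'E'
import sys
from h import *
# need.py x y z yawdeg : shift and turn from now
s=ctrl.state();x,y,z,yaw=map(float,sys.argv[1:5]);a=np.radians(yaw)
Y=np.array([np.cos(a),np.sin(a),0]);X=np.array([0,0,-1.]);Rd=np.stack([X,Y,np.cross(X,Y)],1)
M=R.from_quat(s["orientation"]).as_matrix()
print("t",s["clock"],"pos",s["position"].round(4),"vel",abs(s["joint_velocities"]).max().round(3),"ft",s["ft_force"].round(2),"tq",s["wrist_torque"].round(2),"w",round(s["width"],4))
print("shift",((np.array([x,y,z])-s["position"])*1e3).round(1),"turn",np.degrees(R.from_matrix(Rd@M.T).as_rotvec()).round(2))
E
python3 need.py .578 .1505 .051 2.3; python3 -c "
from plant import ctrl;print(ctrl.tip_reach)"
```

```text
t 2.75 pos [0.5793 0.1483 0.1511] vel 0.008 ft [0.32 1.12 0.74] tq [ 0.06 -0.02 -0.01] w 0.0854
shift [  -1.3    2.2 -100.1] turn [-0.07  0.05 -3.16]
0.014
```

>>> {"method": "apply_moves", "body": {"deltas": [[-1,2,-25,0,0,-3],[-1,2,-50,0,0,-3],[-1,2,-75,0,0,-3],[-1,2,-92,0,0,-3],[-1,2,-100,0,0,-3],[-1,2,-100,0,0,-3],[-1,2,-100,0,0,-3],[-1,2,-100,0,0,-3]]}}

```text
clock: 3.42
position: [0.5791, 0.1503, 0.0527]
orientation: [0.49, 0.51, -0.488, 0.511]
ft_force: [0.1, 0.7, -0.1]
width: 0.085
```

```bash
python3 need.py .578 .1505 .051 2.3;python3 shot.py w3
```

```text
t 3.4167 pos [0.5791 0.1503 0.0527] vel 0.004 ft [ 0.15  0.74 -0.12] tq [0.02 0.02 0.01] w 0.085
shift [-1.1  0.2 -1.7] turn [-0.09  0.18 -0.14]
3.4167 [0.5791 0.1503 0.0527] 0.004 [-0.21  1.01 -0.2   1.56  0.3   0.6  -0.53] [ 0.15  0.74 -0.12]
```

View pics/w3.png

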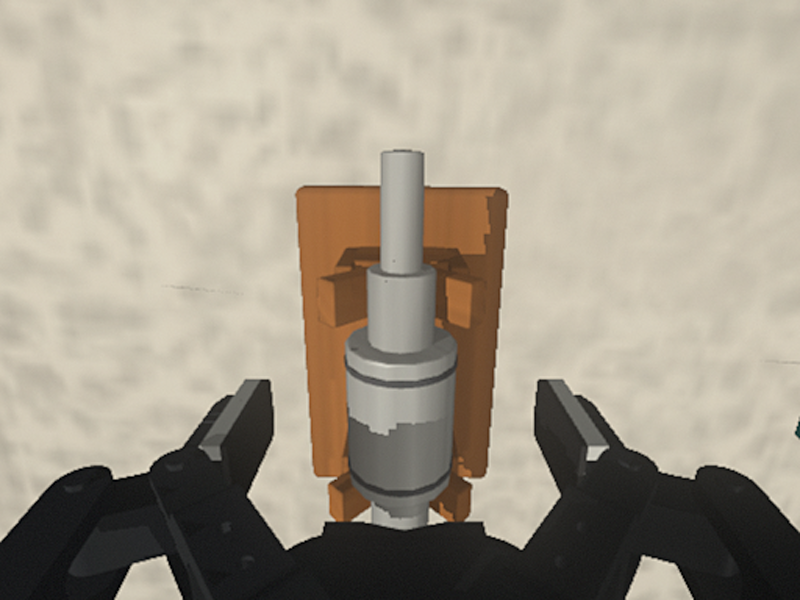

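>>> {"method": "apply_moves", "body": {"deltas": [[-1,0,-2,0,0,0],[-1,0,-2,0,0,0],[-1,0,-2,0,0,0],[-1,0,-2,0,0,0],[-1,0,-2,0,0,0],[-1,0,-2,0,0,0],[-1,0,-2,0,0,0],[-1,0,-2,0,0,0]], "claw": 1, "force": 50}}

```text
clock: 4.13
position: [0.5781, 0.1503, 0.0509]
orientation: [0.49, 0.51, -0.488, 0.511]
ft_force: [-1.1, 0.6, 6.1]
width: 0.0329
```

```bash
python3 need.py .578 .1505 .051 2.3;python3 shot.py w4
```

```text
t 4.1333 pos [0.5781 0.1503 0.0509] vel 0.001 ft [-1.09  0.57  6.06] tq [-0.09  0.26 -0.06] w 0.0329
shift [-0.1  0.2  0.1] turn [-0.1   0.19 -0.14]
4.1333 [0.5781 0.1503 0.0509] 0.001 [-0.21  1.01 -0.2   1.57  0.3   0.59 -0.53] [-1.09  0.57  6.06]
```

View pics/w4.png

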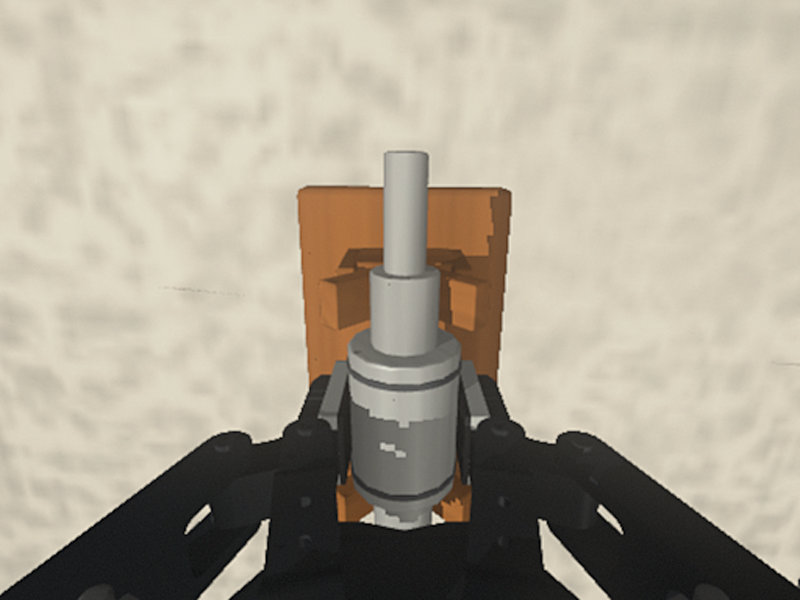

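>>> {"method": "apply_moves", "body": {"deltas": [[0,0,12,0,0,0],[0,0,30,0,0,0],[0,0,50,0,0,0],[0,0,70,0,0,0],[0,-10,90,0,0,-1],[-3,-30,105,0,0,-2],[-8,-60,105,0,0,-3],[-14,-95,105,0,0,-4],[-18,-130,105,0,0,-5],[-22,-165,105,0,0,-6],[-27,-200,105,0,0,-7],[-32,-235,105,0,0,-8],[-36,-265,105,0,0,-9],[-39,-290,105,0,0,-10],[-42,-305,105,0,0,-11],[-43,-316,105,0,0,-11.5],[-43,-316,105,0,0,-11.5],[-43,-316,105,0,0,-11.5],[-43,-316,105,0,0,-11.5],[-43,-316,105,0,0,-11.5]]}}

```text
clock: 5.85
position: [0.5354, -0.1644, 0.156]
orientation: [0.539, 0.459, -0.536, 0.46]
ft_force: [0.2, 0.7, -4.2]
width: 0.0328
```

```bash
python3 need.py .535 -.1657 .125 -9.2;python3 shot.py w5;python3 -c "
from h import *
i=ctrl.grab_frame('side');cv2.imwrite('pics/si5.png',cv2.resize(i[110:230,230:330],None,fx=5,fy=5,interpolation=cv2.INTER_CUBIC))"
```

```text
t 5.85 pos [ 0.5354 -0.1644  0.156 ] vel 0.003 ft [ 0.16  0.71 -4.18] tq [ 0.    0.03 -0.  ] w 0.0328
shift [ -0.4  -1.3 -31. ] turn [-0.09  0.21 -0.24]
5.85 [ 0.5354 -0.1644  0.156 ] 0.003 [ 0.38  0.81 -0.26  1.65  0.28  0.72 -0.17] [ 0.16  0.71 -4.18]
```

View pics/w5.png

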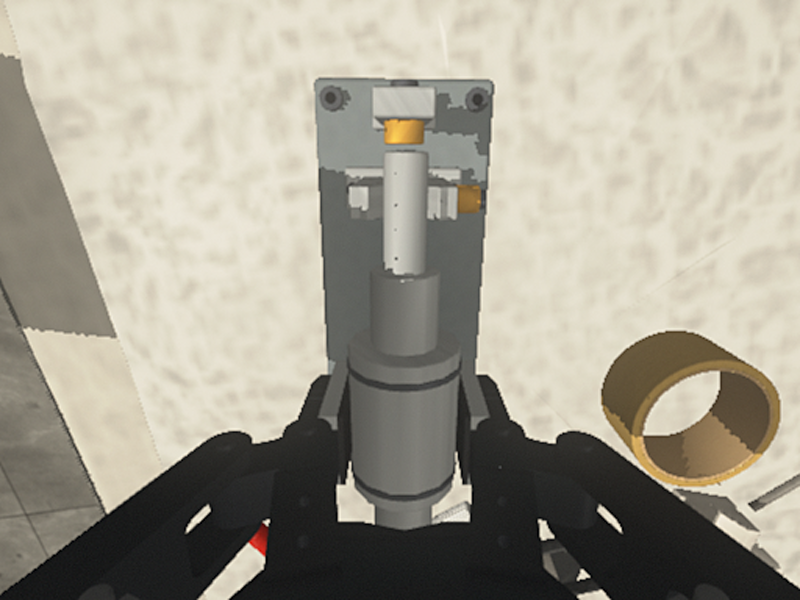

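View pics/si5.png

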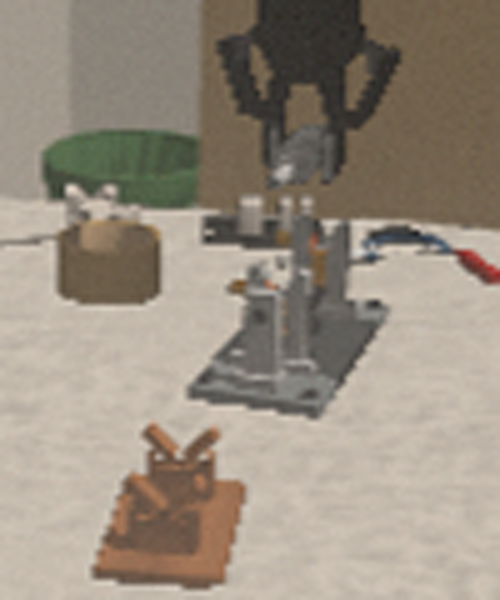

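```bash
python3 - <<'E'
from h import *
import pickle
s,i=pickle.load(open('w5.pkl','rb'));K,T=cam("wrist",s);g=.64
p=np.load('cradle.npy');u=np.array([-np.sin(p[2]),np.cos(p[2]),0]);v=np.array([u[1],-u[0],0])
o=np.array([.535,-.1657,0])
def f(n,px,z):
    q=ray(K,T,np.array(px)*g,z)-o;print(n,"x %.1f y %.1f"%(q@v*1e3,q@u*1e3))
zc=s["position"][2]+.0051
f("end",(406,152),zc+.004);f("journal/shoulder",(405,272),zc+.006);f("TCP?",(405,430),zc+.017)
f("button",(404.5,144),.077);f("upr near L",(360,217),.094);f("upr near R",(442,217),.094);f("L outer",(348,200),.094);f("R outer",(457,200),.094)
print("tcp",(s["position"]-o)@v*1e3,(s["position"]-o)@u*1e3)
c=i[40:260,190:330];cv2.imwrite('pics/w5c.png',cv2.resize(c,None,fx=4.2,fy=4.2,interpolation=cv2.INTER_CUBIC)[:600])
E
```

```text
end x 0.0 y 79.2
journal/shoulder x -0.0 y 47.8
TCP? x 0.2 y 4.9
button x 0.1 y 81.9
upr near L x -18.7 y 52.2
upr near R x 16.2 y 52.4
L outer x -23.6 y 59.3
R outer x 22.2 y 59.5
tcp 0.17453553046550896 1.3588769064051434
```

View pics/w5c.png

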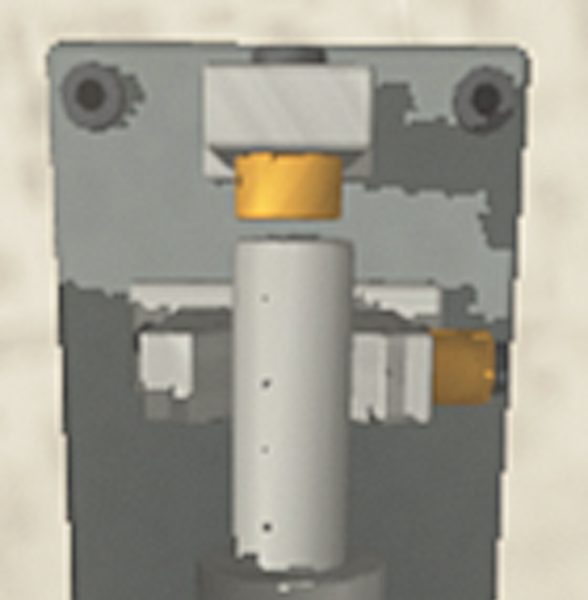

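>>> {"method": "apply_moves", "body": {"deltas": [[-0.5,-2,-15,0,0,-0.3],[-0.5,-2,-35,0,0,-0.3],[-0.5,-2,-52,0,0,-0.3],[-0.5,-2,-62,0,0,-0.3],[-0.5,-2,-68,0,0,-0.3],[-0.5,-2,-70,0,0,-0.3],[-0.5,-2,-70,0,0,-0.3],[-0.5,-2,-70,0,0,-0.3]]}}

```text
clock: 6.62
position: [0.5351, -0.1668, 0.0866]
orientation: [0.54, 0.457, -0.537, 0.459]
ft_force: [-0.1, -0.1, -3.2]
width: 0.0327
```

```bash
python3 need.py .535 -.1657 .065 -9.2;python3 shot.py w6
```

```text
t 6.6167 pos [ 0.5351 -0.1668  0.0866] vel 0.003 ft [-0.06 -0.13 -3.17] tq [ 0.01  0.03 -0.02] w 0.0327
shift [ -0.1   1.1 -21.6] turn [-0.06  0.25  0.08]
6.6167 [ 0.5351 -0.1668  0.0866] 0.003 [ 0.36  0.92 -0.21  1.7   0.32  0.56 -0.21] [-0.06 -0.13 -3.17]
```

View pics/w6.png

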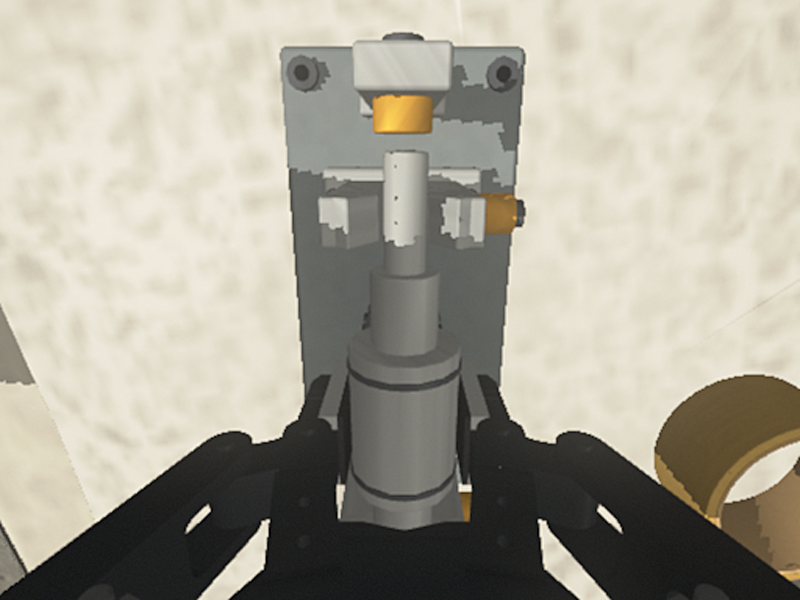

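>>> {"method": "apply_moves", "body": {"deltas": [[-1.5,0,-1,0,0,0],[-1.5,0,-2,0,0,0],[-1.5,0,-3,0,0,0],[-1.5,0,-4,0,0,0],[-1.5,0,-5,0,0,0],[-1.5,0,-6,0,0,0],[-1.5,0,-6,0,0,0],[-1.5,0,-6,0,0,0]]}}

```text
clock: 7.33
position: [0.5336, -0.1669, 0.0806]
orientation: [0.54, 0.457, -0.537, 0.459]
ft_force: [0.2, 0.6, -2.8]
width: 0.0328
```

```bash
python3 need.py .535 -.1657 .065 -9.2
```

```text
t 7.3333 pos [ 0.5336 -0.1669  0.0806] vel 0.003 ft [ 0.19  0.6  -2.84] tq [ 0.03 -0.07  0.02] w 0.0328
shift [  1.4   1.2 -15.6] turn [-0.06  0.25  0.08]
```

>>> {"method": "apply_moves", "body": {"deltas": [[0,0,-1,0,0,0],[0,0,-2,0,0,0],[0,0,-3,0,0,0],[0,0,-4,0,0,0],[0,0,-5,0,0,0],[0,0,-5,0,0,0],[0,0,-5,0,0,0]]}}

```text
clock: 7.92
position: [0.5335, -0.1668, 0.0755]
orientation: [0.54, 0.457, -0.537, 0.459]
ft_force: [-0.3, -1.0, -4.0]
width: 0.0327
```

>>> {"method": "apply_moves", "body": {"deltas": [[0,0,-1,0,0,0],[0,0,-2,0,0,0],[0,0,-3,0,0,0],[0,0,-3,0,0,0],[0,0,-3,0,0,0]]}}

```text
clock: 8.33
position: [0.5335, -0.1668, 0.0723]
orientation: [0.54, 0.457, -0.537, 0.459]
ft_force: [-0.5, 0.1, -3.3]
width: 0.0327
```

```bash
python3 need.py .535 -.1657 .065 -9.2
```

```text
t 8.3333 pos [ 0.5335 -0.1668  0.0723] vel 0.002 ft [-0.54  0.14 -3.35] tq [-0.16  0.15  0.21] w 0.0327
shift [ 1.5  1.1 -7.3] turn [-0.06  0.23  0.07]
```

>>> {"method": "apply_moves", "body": {"deltas": [[0,0,-0.5,0,0,0],[0,0,-1,0,0,0],[0,0,-1.5,0,0,0]]}}

```text
clock: 8.58
position: [0.5335, -0.1669, 0.0709]
orientation: [0.54, 0.457, -0.537, 0.459]
ft_force: [-2.0, -0.4, 3.2]
width: 0.0329
```

```bash
python3 need.py .535 -.1657 .065 -9.2;python3 shot.py w7
```

```text
t 8.5833 pos [ 0.5335 -0.1669  0.0709] vel 0.011 ft [-1.98 -0.37  3.22] tq [-0.05  0.37  0.17] w 0.0329
shift [ 1.5  1.2 -5.9] turn [-0.06  0.23  0.07]
8.5833 [ 0.5335 -0.1669  0.0709] 0.011 [ 0.35  0.94 -0.2   1.71  0.33  0.52 -0.22] [-1.98 -0.37  3.22]
```

View pics/w7.png

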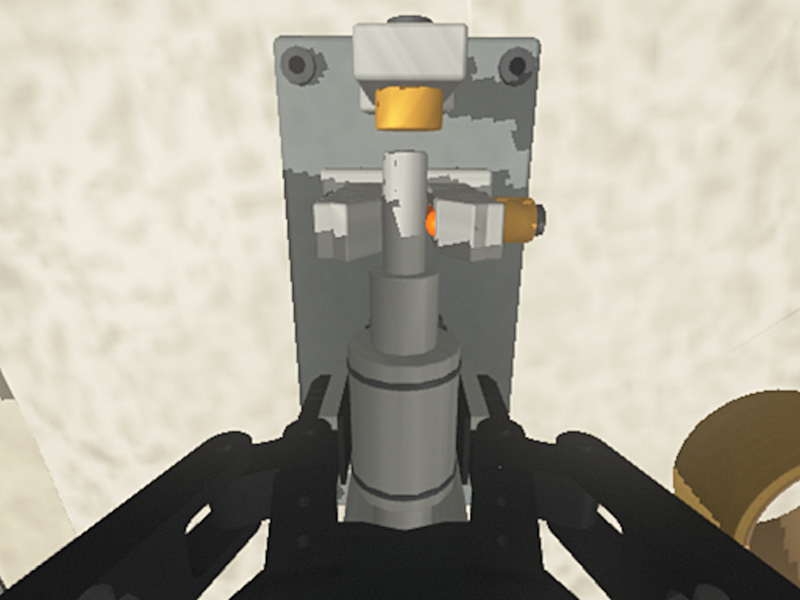

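>>> {"method": "apply_moves", "body": {"deltas": [[0,0,-0.5,0,0,0],[0,0,-1,0,0,0],[0,0,-1,0,0,0]]}}

```text
clock: 8.88
position: [0.5335, -0.1668, 0.0696]
orientation: [0.54, 0.457, -0.537, 0.459]
ft_force: [-1.2, 0.0, 0.2]
width: 0.0329
```

>>> {"method": "apply_moves", "body": {"deltas": [[0,0,-0.5,0,0,0],[0,0,-1,0,0,0],[0,0,-1,0,0,0]]}}

```text
clock: 9.13
position: [0.5335, -0.1668, 0.0685]
orientation: [0.54, 0.457, -0.537, 0.459]
ft_force: [-1.7, -0.5, -0.1]
width: 0.0327
```

>>> {"method": "apply_moves", "body": {"deltas": [[0,0,-0.5,0,0,0],[0,0,-1,0,0,0],[0,0,-1,0,0,0]]}}

```text
clock: 9.38
position: [0.5335, -0.1668, 0.0674]
orientation: [0.54, 0.457, -0.537, 0.459]
ft_force: [-1.0, 0.1, 0.5]
width: 0.0327
```

>>> {"method": "apply_moves", "body": {"deltas": [[0,0,-0.6,0,0,0],[0,0,-0.6,0,0,0]]}}

```text
clock: 9.55
position: [0.5335, -0.1668, 0.0667]
orientation: [0.54, 0.457, -0.537, 0.459]
ft_force: [-1.1, 0.8, -1.2]
width: 0.0325
```

>>> {"method": "apply_moves", "body": {"deltas": [[0,0,-0.6,0,0,0],[0,0,-0.6,0,0,0]]}}

```text
clock: 9.72
position: [0.5335, -0.1668, 0.066]
orientation: [0.54, 0.457, -0.537, 0.459]
ft_force: [0.1, 0.4, 0.0]
width: 0.0327
```

>>> {"method": "apply_moves", "body": {"deltas": [[0,0,-0.6,0,0,0],[0,0,-0.6,0,0,0]]}}

```text
clock: 9.88
position: [0.5335, -0.1669, 0.0654]
orientation: [0.54, 0.457, -0.537, 0.459]
ft_force: [-1.5, 0.2, 2.8]
width: 0.0325
```

>>> {"method": "apply_moves", "body": {"deltas": [[0,0,-0.6,0,0,0],[0,0,-0.6,0,0,0]]}}

```text
clock: 10.05
position: [0.5335, -0.1669, 0.0653]
orientation: [0.54, 0.457, -0.537, 0.459]
ft_force: [-4.6, 1.1, 13.2]
width: 0.0327
```

```bash
python3 need.py .535 -.1657 .065 -9.2;python3 shot.py w8;python3 -c "
from h import *
i=ctrl.grab_frame('side');cv2.imwrite('pics/si8.png',cv2.resize(i[110:230,230:330],None,fx=5,fy=5,interpolation=cv2.INTER_CUBIC))"
```

```text
t 10.05 pos [ 0.5335 -0.1669  0.0653] vel 0.002 ft [-4.61  1.14 13.15] tq [0.13 0.92 0.2 ] w 0.0327
shift [ 1.5  1.2 -0.3] turn [-0.05  0.24  0.07]
10.05 [ 0.5335 -0.1669  0.0653] 0.002 [ 0.35  0.95 -0.2   1.71  0.33  0.51 -0.22] [-4.61  1.14 13.15]
```

View pics/w8.png

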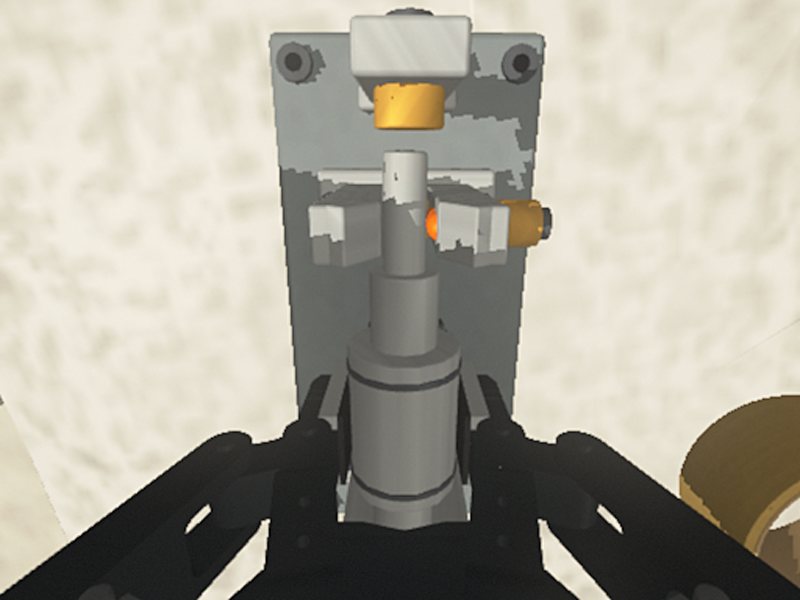

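View pics/si8.png

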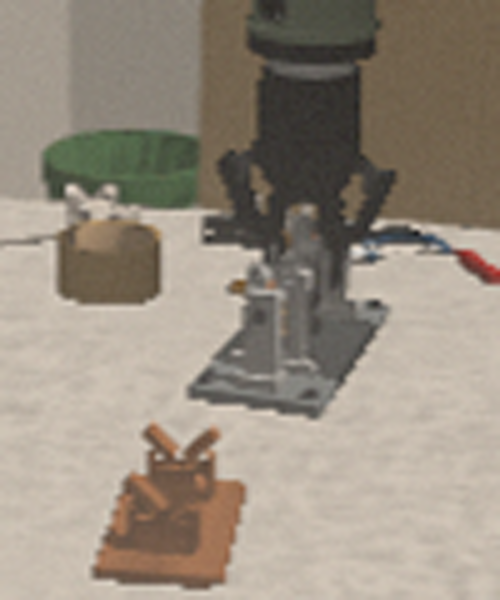

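>>> {"method": "apply_moves", "body": {"deltas": [[0,0,-0.6,0,0,0],[0,0,-0.6,0,0,0],[0,0,-0.6,0,0,0],[0,0,-0.6,0,0,0]]}}

```text
clock: 10.48
position: [0.5335, -0.1669, 0.0652]
orientation: [0.54, 0.457, -0.537, 0.459]
ft_force: [-5.7, 1.3, 16.4]
width: 0.0325
```

```bash
python3 need.py .535 -.1657 .065 -9.2
```

```text
t 10.4833 pos [ 0.5335 -0.1669  0.0652] vel 0.002 ft [-5.73  1.34 16.39] tq [0.23 1.07 0.17] w 0.0325
shift [ 1.5  1.2 -0.2] turn [-0.04  0.26  0.07]
```

```bash
python3 - <<'E'
from h import *
import pickle
s,i=pickle.load(open('w8.pkl','rb'));K,T=cam("wrist",s);g=.64
a=np.radians(-9.3);u=np.array([-np.sin(a),np.cos(a),0]);v=np.array([u[1],-u[0],0]);o=np.array([.535,-.1657,0])
zc=s["position"][2]+.0051
for n,px,z in(("end",(405,152),zc+.005),("button",(409,129),.078),("shoulder",(405,274),zc+.008),("uprL",(340,265),.094),("shoe",(430,238),.08)):
    q=ray(K,T,np.array(px)*g,z)-o;print(n,"x %.1f y %.1f"%(q@v*1e3,q@u*1e3))
cv2.imwrite('pics/w8c.png',cv2.resize(i[45:190,190:330],None,fx=4.2,fy=4.1,interpolation=cv2.INTER_CUBIC))
E
```

```text
end x -1.4 y 76.4
button x -0.4 y 81.8
shoulder x -1.3 y 45.0
uprL x -16.6 y 51.4
shoe x 5.1 y 55.1
```

View pics/w8c.png

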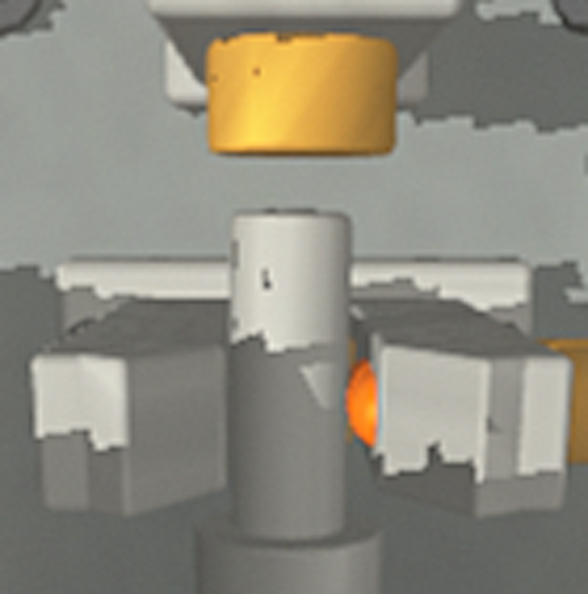

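>>> {"method": "apply_moves", "body": {"deltas": [[0.1,0.5,-0.3,0,0,0],[0.2,1,-0.3,0,0,0],[0.2,1.5,-0.3,0,0,0],[0.3,2,-0.3,0,0,0],[0.4,2.5,-0.3,0,0,0],[0.5,3,-0.3,0,0,0],[0.6,3.5,-0.3,0,0,0],[0.6,3.5,-0.3,0,0,0]]}}

```text
clock: 11.15
position: [0.5337, -0.1658, 0.0653]
orientation: [0.54, 0.456, -0.539, 0.459]
ft_force: [-5.2, -12.8, 10.5]
width: 0.0327
```

```bash
python3 need.py .535 -.1657 .065 -9.2
```

```text
t 11.15 pos [ 0.5337 -0.1658  0.0653] vel 0.001 ft [ -5.19 -12.81  10.51] tq [-2.77  0.93  0.17] w 0.0327
shift [ 1.3  0.1 -0.3] turn [0.15 0.24 0.18]
```

```bash
python3 shot.py w9
```

```text
11.15 [ 0.5337 -0.1658  0.0653] 0.001 [ 0.34  0.95 -0.19  1.71  0.33  0.51 -0.23] [ -5.19 -12.81  10.51]
```

View pics/w9.png

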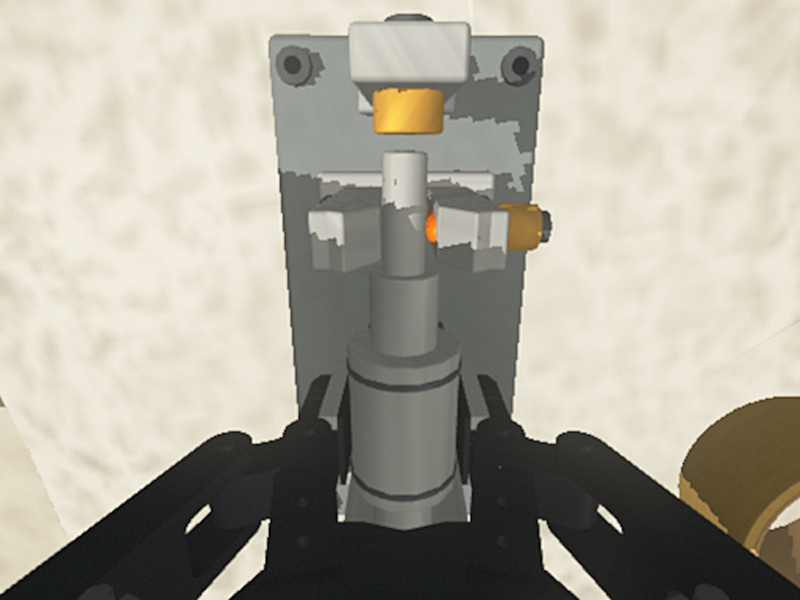

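>>> {"method": "apply_moves", "body": {"deltas": [[0.3,2.5,0.1,0,0,0],[0.4,3,0.1,0,0,0],[0.5,3.5,0.1,0,0,0],[0.6,4,0.1,0,0,0],[0.7,4.5,0.1,0,0,0],[0.7,4.5,0.1,0,0,0]]}}

```text
clock: 11.7
position: [0.5342, -0.1629, 0.0654]
orientation: [-0.539, -0.455, 0.539, -0.459]
ft_force: [-2.1, -10.0, 2.4]
width: 0.0326
```

```bash
python3 need.py .535 -.1657 .065 -9.2
```

```text
t 11.7 pos [ 0.5342 -0.1629  0.0654] vel 0.001 ft [-2.07 -9.99  2.36] tq [-1.91  0.39  0.27] w 0.0326
shift [ 0.8 -2.8 -0.4] turn [0.27 0.23 0.24]
```

>>> {"method": "apply_moves", "body": {"deltas": [[0.3,2,0,0,0,0],[0.4,2.5,0,0,0,0],[0.4,2.5,0,0,0,0]]}}

```text
clock: 11.95
position: [0.5344, -0.162, 0.0655]
orientation: [-0.539, -0.454, 0.54, -0.46]
ft_force: [-2.0, -10.1, 0.8]
width: 0.0325
```

```bash
python3 need.py .535 -.1657 .065 -9.2;python3 shot.py w10
```

```text
t 11.95 pos [ 0.5344 -0.162   0.0655] vel 0.002 ft [ -1.97 -10.07   0.84] tq [-1.87  0.32  0.37] w 0.0325
shift [ 0.6 -3.7 -0.5] turn [0.39 0.22 0.31]
11.95 [ 0.5344 -0.162   0.0655] 0.002 [ 0.33  0.95 -0.19  1.71  0.33  0.51 -0.24] [ -1.97 -10.07   0.84]
```

View pics/w10.png

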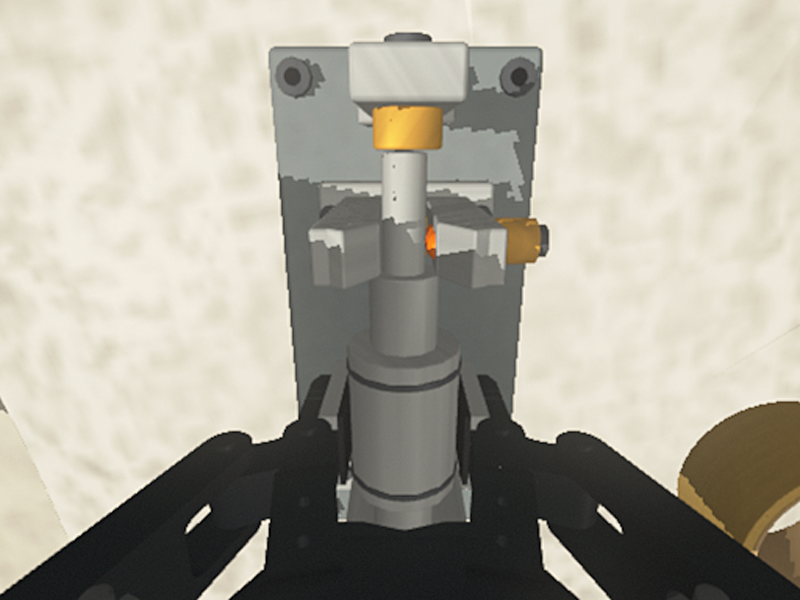

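>>> {"method": "apply_moves", "body": {"deltas": [[0.3,2.5,-0.2,0.3,0,0],[0.4,3,-0.2,0.3,0,0],[0.4,3.5,-0.2,0.3,0,0],[0.4,3.5,-0.2,0.3,0,0]]}}

```text
clock: 12.33
position: [0.5345, -0.1614, 0.0654]
orientation: [-0.54, -0.454, 0.54, -0.459]
ft_force: [-2.6, -17.2, 3.5]
width: 0.0327
```

```bash
python3 need.py .535 -.1657 .065 -9.2;python3 shot.py w11
```

```text
t 12.3333 pos [ 0.5345 -0.1614  0.0654] vel 0.002 ft [ -2.57 -17.21   3.47] tq [-3.49  0.36  0.43] w 0.0327
shift [ 0.5 -4.3 -0.4] turn [0.31 0.22 0.42]
12.3333 [ 0.5345 -0.1614  0.0654] 0.002 [ 0.33  0.95 -0.19  1.71  0.33  0.51 -0.24] [ -2.57 -17.21   3.47]
```

View pics/w11.png

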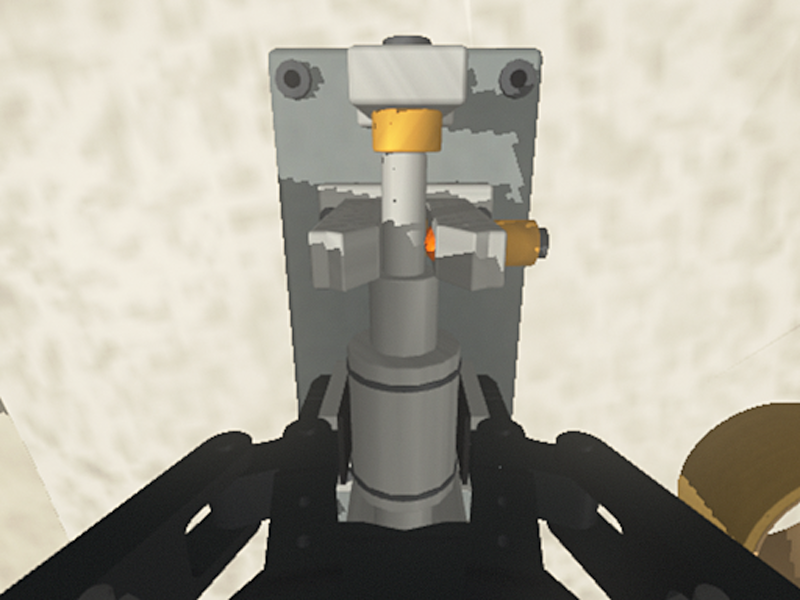

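>>> {"method": "apply_moves", "body": {"deltas": [[0,1,-0.2,0.3,0,0],[0,0.3,-0.4,0.3,0,0],[0,0.3,-0.6,0.3,0,0],[0,0.3,-0.6,0.3,0,0],[0,0.3,-0.6,0.3,0,0]]}}

```text
clock: 12.8
position: [0.5345, -0.1615, 0.0653]
orientation: [0.541, 0.455, -0.539, 0.458]
ft_force: [-4.6, -2.2, 13.1]
width: 0.0326
```

```bash
python3 need.py .535 -.1657 .065 -9.2
```

```text
t 12.8 pos [ 0.5345 -0.1615  0.0653] vel 0.002 ft [-4.62 -2.18 13.08] tq [-0.4   0.86  0.38] w 0.0326
shift [ 0.5 -4.2 -0.3] turn [0.05 0.24 0.41]
```

>>> {"method": "apply_moves", "body": {"deltas": [[0,0.2,-0.6,0.2,0,0],[0,0.2,-0.6,0.2,0,0],[0,0.2,-0.6,0.2,0,0]]}}

```text
clock: 13.05
position: [0.5345, -0.1615, 0.0653]
orientation: [0.542, 0.456, -0.538, 0.457]
ft_force: [-4.7, 0.5, 15.5]
width: 0.0325
```

>>> {"method": "apply_moves", "body": {"deltas": [[0,0.2,-0.5,-0.2,0,0],[0,0.2,-0.5,-0.2,0,0],[0,0.2,-0.5,-0.2,0,0]]}}

```text
clock: 13.3
position: [0.5345, -0.1616, 0.0653]
orientation: [0.541, 0.455, -0.539, 0.458]
ft_force: [-4.5, 0.2, 14.5]
width: 0.0327
```

```bash
python3 need.py .535 -.1657 .065 -9.2
```

```text
t 13.3 pos [ 0.5345 -0.1616  0.0653] vel 0.002 ft [-4.5   0.18 14.53] tq [-0.09  0.97  0.4 ] w 0.0327
shift [ 0.5 -4.1 -0.3] turn [0.11 0.27 0.4 ]
```

>>> {"method": "apply_moves", "body": {"deltas": [[-0.3,0.2,-0.2,0,0,0],[-0.3,0.2,-0.2,0,0,0],[-0.3,0.2,-0.2,0,0,0]]}}

```text
clock: 13.55
position: [0.5345, -0.1615, 0.0654]
orientation: [0.541, 0.455, -0.539, 0.458]
ft_force: [-1.0, -2.2, 8.2]
width: 0.0328
```

>>> {"method": "apply_moves", "body": {"deltas": [[0,0.1,-0.1,0,0,0],[0,0.1,-0.1,0,0,0],[0,0.1,0,0,0,0],[0,0,0,0,0,0],[0,0,0,0,0,0],[0,0,0,0,0,0],[0,0,0,0,0,0],[0,0,0,0,0,0]], "claw": -1}}

```text
clock: 14.22
position: [0.5345, -0.1616, 0.0654]
orientation: [0.541, 0.455, -0.539, 0.458]
ft_force: [-0.7, -0.0, -0.7]
width: 0.0856
```

```bash
python3 need.py .535 -.1657 .065 -9.2;python3 shot.py w12
```

```text
t 14.2167 pos [ 0.5345 -0.1616  0.0654] vel 0.001 ft [-0.67 -0.04 -0.68] tq [0.05 0.01 0.01] w 0.0856
shift [ 0.5 -4.1 -0.4] turn [0.13 0.31 0.4 ]
14.2167 [ 0.5345 -0.1616  0.0654] 0.001 [ 0.33  0.95 -0.19  1.71  0.33  0.5  -0.23] [-0.67 -0.04 -0.68]
```

View pics/w12.png

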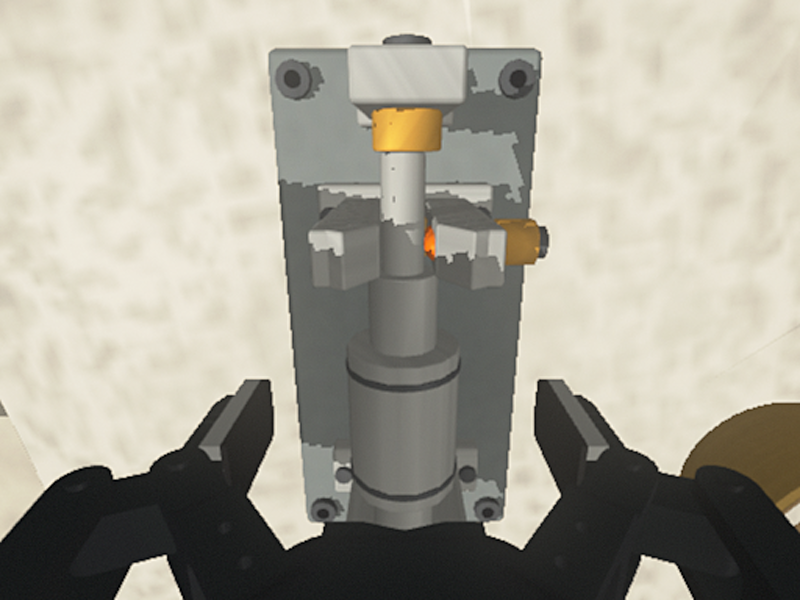

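>>> {"method": "apply_moves", "body": {"deltas": [[0,0,8,0,0,0],[0,0,20,0,0,0],[0,0,40,0,0,0],[0,0,60,0,0,0],[0,0,70,0,0,0],[0,0,70,0,0,0],[0,0,70,0,0,0]]}}

```text
clock: 14.85
position: [0.5345, -0.1617, 0.1355]
orientation: [0.541, 0.454, -0.539, 0.458]
ft_force: [0.2, -0.0, 0.4]
width: 0.0855
```

```bash
python3 shot.py w13;python3 -c "
from h import *
i=ctrl.grab_frame('side');cv2.imwrite('pics/si13.png',cv2.resize(i[130:220,260:320],None,fx=8,fy=6.6,interpolation=cv2.INTER_CUBIC))
i=ctrl.grab_frame('scene');cv2.imwrite('pics/sc13.png',cv2.resize(i[230:345,240:335],None,fx=6,fy=5,interpolation=cv2.INTER_CUBIC))"
```

```text
14.85 [ 0.5345 -0.1617  0.1355] 0.026 [ 0.36  0.84 -0.24  1.68  0.29  0.66 -0.2 ] [ 0.17 -0.03  0.36]
```

View pics/w13.png

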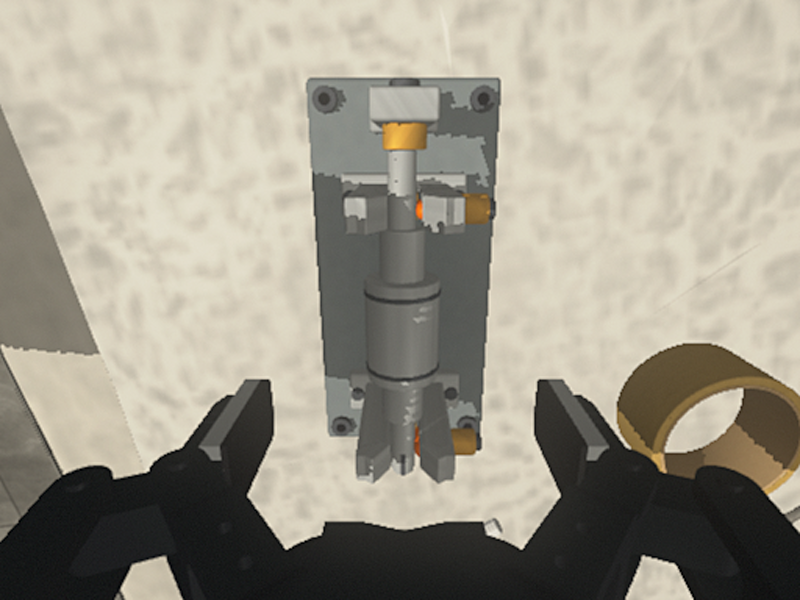

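View pics/sc13.png

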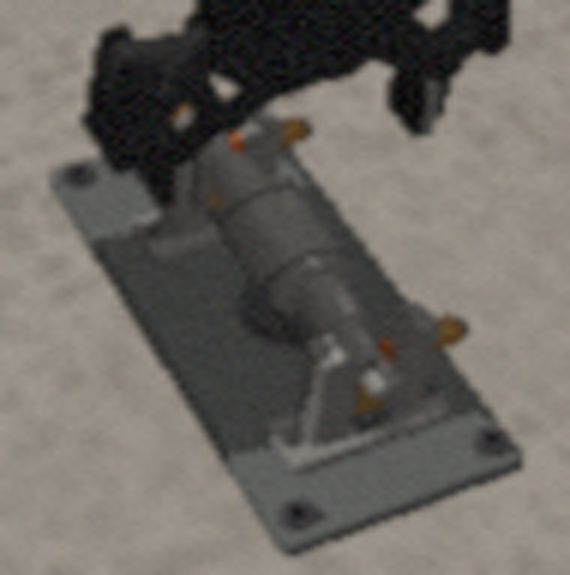

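>>> {"method": "apply_moves", "body": {"deltas": [[-1,-6,0,0,0,0],[-2,-12,0,0,0,0],[-2,-12,0,0,0,0],[-2,-12,0,0,0,0],[-2,-12,0,0,0,0],[-2,-12,0,0,0,0],[-2,-12,0,0,0,0],[-2,-12,-10,0,0,0],[-2,-12,-20,0,0,0],[-2,-12,-25,0,0,0],[-2,-12,-28,0,0,0],[-2,-12,-28,0,0,0]], "claw": 1}}

```text
clock: 16.0
position: [0.5318, -0.1733, 0.1056]
orientation: [0.54, 0.455, -0.54, 0.458]
ft_force: [-0.1, -0.5, 0.2]
width: -0.0006
```

```bash
python3 need.py .533 -.1735 .1014 -9.2;python3 shot.py w14
```

```text
t 16.0 pos [ 0.5318 -0.1733  0.1056] vel 0.019 ft [-0.06 -0.45  0.18] tq [-0.01 -0.01  0.  ] w -0.0006
shift [ 1.2 -0.2 -4.2] turn [0.09 0.16 0.38]
16.0 [ 0.5318 -0.1733  0.1056] 0.019 [ 0.37  0.88 -0.22  1.69  0.31  0.6  -0.2 ] [-0.06 -0.45  0.18]
```

View pics/w14.png

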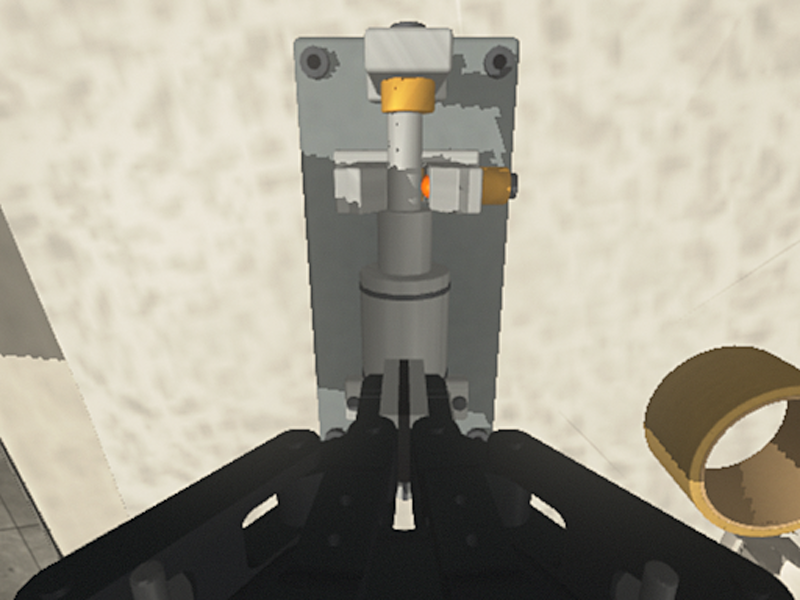

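Fingers are centred over the axis. Feel down gently.

>>> {"method": "apply_moves", "body": {"deltas": [[0.5,0,-1,0,0,0],[0.5,0,-2,0,0,0],[0.5,0,-3,0,0,0],[0.5,0,-3,0,0,0]]}}

```text
clock: 16.38
position: [0.5325, -0.1734, 0.1031]
orientation: [0.541, 0.455, -0.539, 0.458]
ft_force: [-0.5, 0.2, -0.6]
width: 0.0001
```

>>> {"method": "apply_moves", "body": {"deltas": [[0,0,-0.6,0,0,0],[0,0,-0.6,0,0,0]]}}

```text
clock: 16.55
position: [0.5325, -0.1734, 0.1025]
orientation: [0.541, 0.455, -0.539, 0.458]
ft_force: [0.1, 0.3, 0.8]
width: -0.0002
```

>>> {"method": "apply_moves", "body": {"deltas": [[0,0,-0.6,0,0,0],[0,0,-0.6,0,0,0]]}}

```text
clock: 16.72
position: [0.5325, -0.1734, 0.1018]
orientation: [0.541, 0.455, -0.539, 0.458]
ft_force: [0.0, -0.3, -0.5]
width: -0.0001
```

>>> {"method": "apply_moves", "body": {"deltas": [[0,0,-0.5,0,0,0],[0,0,-0.5,0,0,0]]}}

```text
clock: 16.88
position: [0.5326, -0.1734, 0.1015]
orientation: [0.541, 0.455, -0.539, 0.458]
ft_force: [0.8, 0.3, 2.3]
width: 0.0002
```

>>> {"method": "apply_moves", "body": {"deltas": [[0,0,-0.5,0,0,0],[0,0,-0.5,0,0,0]]}}

```text
clock: 17.05
position: [0.5328, -0.1735, 0.1014]
orientation: [0.541, 0.455, -0.539, 0.458]
ft_force: [-1.0, 0.4, 9.4]
width: -0.0003
```

>>> {"method": "apply_moves", "body": {"deltas": [[0,0,-0.6,0,0,0],[0,0,-0.6,0,0,0],[0,0,-0.6,0,0,0]]}}

```text
clock: 17.3
position: [0.533, -0.1735, 0.1013]
orientation: [0.541, 0.455, -0.539, 0.458]
ft_force: [-1.8, 0.4, 11.5]
width: -0.0001
```

>>> {"method": "apply_moves", "body": {"deltas": [[0,0,4,0,0,0],[2,12,4,0,0,0],[4,24,4,0,0,0],[4,24,4,0,0,0],[4,24,4,0,0,0],[4,24,1,0,0,0],[4,24,0.5,0,0,0],[4,24,0.5,0,0,0]]}}

```text
clock: 17.97
position: [0.5369, -0.1497, 0.1016]
orientation: [0.541, 0.455, -0.539, 0.458]
ft_force: [0.4, -0.3, -0.2]
width: 0.0
```

>>> {"method": "apply_moves", "body": {"deltas": [[0,0,-0.5,0,0,0],[0,0,-0.5,0,0,0]]}}

```text
clock: 18.13
position: [0.537, -0.1498, 0.1014]
orientation: [0.541, 0.454, -0.539, 0.458]
ft_force: [-1.1, 1.6, 8.5]
width: 0.0002
```

>>> {"method": "apply_moves", "body": {"deltas": [[0,0,-0.6,0,0,0],[0,0,-0.6,0,0,0],[0,0,-0.6,0,0,0]]}}

```text
clock: 18.38
position: [0.5372, -0.1498, 0.1013]
orientation: [0.541, 0.454, -0.539, 0.458]
ft_force: [-1.7, 1.9, 14.0]
width: -0.0003
```

>>> {"method": "apply_moves", "body": {"deltas": [[0,0,3,0,0,0],[0,0,10,0,0,0],[0,0,30,0,0,0],[0,-10,50,0,0,0],[0,-25,70,0,0,0],[0,-25,80,0,0,0],[0,-25,80,0,0,0],[0,-25,80,0,0,0],[0,-25,80,0,0,0]]}}

```text
clock: 19.13
position: [0.5369, -0.1742, 0.1806]
orientation: [0.541, 0.455, -0.539, 0.458]
ft_force: [-0.2, 0.5, -0.2]
width: 0.0002
```

```bash
python3 shot.py w15; python3 - <<'E'
import pickle,cv2
s,i=pickle.load(open('w15.pkl','rb'))
cv2.imwrite('pics/w15c.png',cv2.resize(i[60:240,190:330],None,fx=4,fy=3.3,interpolation=cv2.INTER_CUBIC))
E
```

```text
19.1333 [ 0.5369 -0.1742  0.1806] 0.008 [ 0.39  0.78 -0.27  1.61  0.27  0.78 -0.16] [-0.19  0.51 -0.25]
```

View pics/w15c.png

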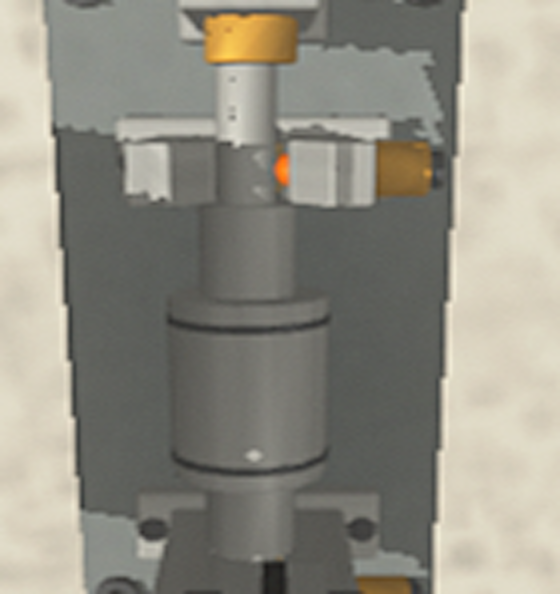

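```bash
python3 -c "
from plant import ctrl;print(ctrl.job_done());print(ctrl.state()['clock'])"
```

```text
the job is handed in; nothing more can be done
None
the job is handed in; nothing more can be done
```

The spindle is out of the stand, seated in both slots of the grey cradle with its plain left end against the brass stop button. I handed the job in at about 19 s; no verdict was reported.

- **Seating:** I felt the solid stop with the spindle axis about 70.4 mm above the table. I pressed it home there, and the wrist force peaked at about 20 N.
- **Slide:** The spindle moved about 5.5 mm endwise. Drag was about 10 N, then rose to about 17 N when it touched the stop. The tool pitched about 0.4° during the slide, which could have lifted the right end, so I pressed the spindle home again before letting go.
- **Level check:** With the fingers shut, I pressed on the body about 12 mm either side of its middle, at up to about 14 N. Both points were solid at the same height (tool at 101.4 mm), so neither end has lifted.
- **Final picture:** It shows no gap at the stop button, and the arm is clear of the spindle. I saw no sign of the gauges or parts being touched, but I didn't measure their positions again.

None of the checks failed or disagreed.

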